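# Present the scale slide over the light panel

## Task

Lift the clear dust cover off the slide rack by its handle and set it down upright on the bare worktop beside the rack without dropping it; leave the other things on the bench where they are. Then lift the glass scale slide out of the rack by its frosted end only (the end with the small notched corner; keep the fingers off the clear glass, and do not drop it). Finish while holding it, at rest, centred a hand's height (about 14 cm) above the middle of the white light panel and touching nothing else, its long edges level and the slide tilted about 45 degrees so that its yellow label faces obliquely up, not down.

Things in the scene. Friction and masses are not known exactly. Their poses are not given: they have to be found in the camera images.
- cover: clear dust cover over the rack and slide: an open-bottomed acrylic box 148x74x80 mm, walls 4 mm, 0.25 kg, with a black bar handle on top. Origin at the centre of its open underside, x along its long side, z up. It stands on the worktop (z = 0) round the rack with about 5 mm of clearance, and must rise more than 60 mm to clear the slide
- cover_handle (a point): middle of the cover's handle bar, a round black bar 12 mm thick and 70 mm long along the cover's x, 114 mm above the cover's underside; the free gap under the bar is 28 mm
- rack: slide rack, fixed: aluminium base plate 130x52x8 mm with one black slotted cradle 28 mm long in the middle. The slot runs along the rack's x, is 11 mm wide, its floor is 22 mm and its top 40 mm above the worktop. Origin at the centre of its underside
- slide: glass scale slide, 120 mm long (x), 8 mm thick (y), 36 mm high (z), 80 g, standing on its long edge in the rack's slot, either way round; its ends stick out freely, its top edge is 58 mm above the worktop. Origin: middle of its lower edge. The last 44 mm towards +x is frosted white, the rest clear glass with a fine dark scale
- slide_centre (a point): centre of the slide, 18 mm above its lower edge; axes as the slide's. A yellow label sticks on the +y face of the frosted end; the other face of that end is plain white
- frosted_grip (a point): middle of the frosted end, 38 mm from the slide's centre along its +x and half-way up; the place to pinch, across the 8 mm thickness
- notch (a point): middle of the 9x9 mm notch in the upper outer corner of the frosted end, 55.5 mm from the slide's centre along its +x and 13.5 mm above it. Seen from the label side, the notch is at the top left
- light_panel: fixed LED light panel lying on the worktop, a black frame 120x120 mm with a white top, about 12 mm high. Origin at the centre of its underside
- handwheel (a point): obstacle: middle of the robot-side face of a fixed handwheel, 100 mm across, that juts out over the worktop before the milling machine. A second one, 92 mm high, is 17 cm to its right, 10 cm nearer the robot: carry things past on the robot's side of the first, over the second. Bare worktop for the cover, long side along world x: centred 105 mm nearer the robot and 15 mm right of this point
- wheel_hub: bystander, to be left alone: white spoked wheel hub, 58 mm across, 23 mm high, lying flat; origin at the centre of its underside
- marker_pen: bystander, to be left alone: marker pen, white with a red cap, 14x124x16 mm, lying flat; origin at the centre of its underside
- oil: bystander, to be left alone: oil bottle with an orange spout cap, 46 mm across, 146 mm high; origin at the centre of its underside
- vee: bystander, to be left alone: steel V block 42x45x38 mm; origin at the centre of its underside
- collet: bystander, to be left alone: grey steel collet standing upright, 26 mm across, 31 mm high; origin at the centre of its underside
- clamp: bystander, to be left alone: dark strap clamp bar 25x100x13 mm; origin at the centre of its underside

How it is judged:
By the outcome, as a careful person would: the job done as asked, in the order asked, and still so for the second after the job is handed in, while the arm keeps its last pose, push and grip.
It also fails if it takes over 66 s, if anything falls off the work surface, if the arm or the gripper's body presses on something with over 40 N, if the wrist force passes 120 N, or if a joint passes its speed limit or range.

## Robot

A 6-joint arm with a two-finger parallel gripper is mounted at the origin on a cart in front of the work surface, level with it; the furniture and walls round the work are solid. World frame = base frame: x ahead of the robot, y to its left, z up, the work surface at z = 0. Lengths are in m, angles in degrees, forces in N, time in s.
With the tool pointing down it reaches from about 0.25 to 0.725 m from the base axis. Payload 9.7 kg.
Tool frame: the origin (TCP) lies at the very end of the fingers, on their centre line; the grasp point (between the pads) lies 19 mm behind it; z points along the fingers, y is the line along which they close (so a half turn about z gives the same grasp; the last joint's range is limited). The gripper opens to 85 mm and grips with 20 to 120 N. Pads are 22 mm wide; open, the fingers measure 114 mm over their backs; the gripper's body (76 mm by 85 mm) begins 54 mm behind the grasp point. The pads swing forward as they close: fully open they stand 13 mm farther back than shut.
Start: joints at [-67.036, 4.979, 10.078, 95.1, 0, 90], TCP at [0.215, -0.506, 0.231] pointing down, gripper open.
Joint ranges: [-179.16, 179.16], [-48.56, 103.87], [-65.8, 70.77], [-126.05, 130.52], [-82.76, 87.17], [-180, 180]. Speed limits (degrees/s): [127.2, 127.2, 147.25, 180, 180, 180].

## Interface

Orientations are given as [roll, pitch, yaw] about the fixed x, y, z axes, in that order (R = Rz(yaw) Ry(pitch) Rx(roll)).
In Python, from workcell import bot gives the robot as it stands.
- The arm moves only by the tool arm_command, never from a script. Its argument "series" is a list of rows, each a list of 4 numbers: the shift along the tool's x, y, z in m, then the turn about the tool's z in rad. A call has exactly 5 rows; each row is the pose to reach, as a shift and turn from the pose commanded when the call began, along the tool's axes at that moment; what a row does not reach only later rows make up. A row lasts 1/10 s, in which the tool goes at most 50 mm and 8.59 degrees, less where a joint would pass 70% of its speed; a pose out of reach is approached as far as the arm can. A call with a gripper value outside its range is refused whole. "hand" is the finger opening in m, from 0 to 0.0854, set as the call begins (left out, the last holds). The fingers move at their own pace and stop on an object; "grip_force" is the grip in N (left out, the last holds). Time passes only in rows, so rows that repeat a pose let the fingers close, or fill a call up. It gives the time, the measured TCP pose, the force, the opening and the grip force at its end, in the units of the state.
- bot.get_obs(): the state, without advancing time (a new reading comes with each control period).
- bot.camera(name): name is "scene" or "top"; returns a dict with "color" (384x512x3 uint8, blue, green, red), "camera_matrix" (3x3 intrinsics, pixels), "xyz" and "orientation" of the camera in the world. Camera axes: x right, y up, looking along -z (the intrinsics and any distortion apply to the point x, -y, -z); pixel columns grow to the right and rows downward; lengths in m; the calibration is good to about 2 mm. A picture is of the moment at which its call begins. There is no depth.
- bot.job_done(): hands the job in; it is judged then, once.
Trained networks look in the newest picture that a camera, given by its name, has taken for a name from the list of things; names that differ only in an ending like _2 or _b are one class to them, and where a whole thing is asked for, a point or a joint stands for the part that bears it (a point fixed in the world has none). Each returns a list of dicts, best first, with "confidence" (0 to 1); they miss things now and then, are a little off and sometimes report something else, mostly with a low value. They report only what shows in the picture. A call takes as long as a camera call.
- bot.find_in(camera, target): "location" ([column, row] in pixels, amid what is visible of it).
- bot.mark_of(camera, target): "location" ([column, row] in pixels: a listed point, or the origin of a listed thing).
The state is a dict: "time": time; "q": joint angles; "qd": joint speeds; "joint_efforts": joint torques, N m; "ee_pos": TCP position; "tcp_rot": TCP orientation; "wrist_force": force on the tool from outside, world axes, zero at the start; "torque": the same for the moment, N m; "opening": finger opening in m; "grasp_force": force on a finger pad.
Only numpy, scipy, OpenCV 4.12 (cv2) and the standard library are available. Lean on these libraries where they do the work, as an engineer would, in place of code of your own. Each camera call takes 0.05 s, during which the arm holds its last target. There are 200 camera calls.

## Working session

There is one attempt and no reset: what is moved stays moved. The work goes in short steps, Python scripts to look and compute and a tool call to move; the robot and the scene stay as the last step left them, time stands still between calls to the robot, and variables do not carry over. Pictures are saved under pics/ and viewed, at most 10 in all, crops included, and the job is handed in when it is done.

Besides the shell and the picture viewer there is one more tool, called in YAML: its name, and indented under it one key for each argument. arm_command: Moves the arm, as the interface text tells. Its arguments: {"type":"object","properties":{"series":{"type":"array"},"hand":{"type":"number"},"grip_force":{"type":"number"}},"required":["series"]}

```bash
mkdir -p pics; ls; cat > h.py <<'E'
import numpy as np, cv2
from scipy.spatial.transform import Rotation as R
from workcell import bot
def cam(n,save=None):
    c=bot.camera(n)
    if save: cv2.imwrite('pics/'+save,c['color'])
    return c
def rot(o):
    o=np.array(o,float)
    return o if o.shape==(3,3) else R.from_euler('xyz',o,degrees=True).as_matrix()
def ray(c,px):
    K=np.array(c['camera_matrix'],float)
    d=np.array([(px[0]-K[0,2])/K[0,0],-(px[1]-K[1,2])/K[1,1],-1])
    return np.array(c['xyz']),rot(c['orientation'])@d
def atz(c,px,z):
    o,d=ray(c,px); return o+d*(z-o[2])/d[2]
def proj(c,p):
    K=np.array(c['camera_matrix'],float); q=rot(c['orientation']).T@(np.array(p)-c['xyz'])
    return np.array([K[0,0]*q[0]/-q[2]+K[0,2],K[1,1]*q[1]/q[2]+K[1,2]])
def tri(rs):
    A=0;b=0
    for o,d in rs:
        d=d/np.linalg.norm(d);M=np.eye(3)-np.outer(d,d);A=A+M;b=b+M@o
    return np.linalg.solve(A,b)
E
cat > a.py <<'E'
from h import *
np.set_printoptions(precision=4,suppress=True)
cs={n:cam(n,n+'0.png') for n in('scene','top')}
for n,c in cs.items(): print(n,c['camera_matrix'],c['xyz'],c['orientation'],[k for k in c if k!='color'])
print(bot.get_obs())
for t in ['cover_handle','cover','slide_centre','frosted_grip','notch','rack','light_panel','handwheel','oil','vee','collet','clamp','wheel_hub','marker_pen']:
    r=[]
    for n,c in cs.items():
        m=bot.mark_of(n,t)[:2]
        print(t,n,[(np.round(x['location'],1).tolist(),round(x['confidence'],2)) for x in m],[atz(c,x['location'],0).round(3).tolist() for x in m[:1]])
        if m:r.append(ray(c,m[0]['location']))
    if len(r)==2: print('   tri',tri(r))
E
python3 a.py
```

```text
pics
scene [[466.8397   0.     252.0801]
 [  0.     466.8397 187.6995]
 [  0.       0.       1.    ]] [-0.505   0.8235  0.8456] [  60.2268    1.1326 -124.3101] ['camera_matrix', 'xyz', 'orientation']
top [[349.8645   0.     259.8644]
 [  0.     349.8645 191.6793]
 [  0.       0.       1.    ]] [0.4187 0.1252 1.1967] [  6.0839   0.9645 -88.9438] ['camera_matrix', 'xyz', 'orientation']
{'time': 0.1, 'q': array([-67.037 ,   5.009 ,  10.0391,  95.0999,   0.001 ,  90.0006]), 'qd': array([ 0.0768, -0.0641,  0.0318, -0.0241, -0.0024, -0.1107]), 'joint_efforts': array([ -0.0004, -52.1565,  46.5652,   0.0161,   0.0001,   0.    ]), 'ee_pos': array([ 0.2145, -0.5062,  0.2306]), 'tcp_rot': array([-179.9302,   -0.001 ,   22.9624]), 'wrist_force': array([-0.0593, -0.2832, -0.624 ]), 'torque': array([ 0.0167, -0.0171, -0.0908]), 'grasp_force': 0.0, 'opening': 0.08528540391656524}
cover_handle scene [] []
cover_handle top [([400.8, 210.1], 0.83)] [[0.491, -0.332, 0.0]]
cover scene [([357.4, 190.9], 0.8)] [[0.484, -0.287, 0.0]]
cover top [([387.7, 213.0], 0.75)] [[0.48, -0.288, 0.0]]
   tri [ 0.4811 
[... 807 characters left out ...]
0.4538 -0.0024]
collet scene [([282.5, 240.7], 0.67)] [[0.403, 0.112, 0.0]]
collet top [([272.9, 230.4], 0.61)] [[0.414, 0.101, 0.0]]
   tri [ 0.4149  0.1016 -0.0115]
clamp scene [([177.1, 241.9], 0.82)] [[0.586, 0.376, 0.0]]
clamp top [([197.5, 175.4], 0.48)] [[0.599, 0.365, 0.0]]
   tri [ 0.6015  0.3685 -0.0126]
wheel_hub scene [([313.3, 221.6], 0.59)] [[0.427, -0.031, 0.0]]
wheel_hub top [([314.4, 230.8], 0.74), ([386.0, 212.6], 0.63)] [[0.416, -0.04, 0.0]]
   tri [ 0.4198 -0.0337  0.0036]
marker_pen scene [([312.9, 221.7], 0.69), ([143.4, 288.3], 0.57)] [[0.427, -0.03, 0.0]]
marker_pen top [([232.8, 178.5], 0.61), ([142.7, 219.2], 0.46)] [[0.59, 0.242, 0.0]]
   tri [0.4626 0.1348 0.0934]
```

```bash
python3 - <<'E'
import cv2
for n in('scene','top'):
    i=cv2.imread(f'pics/{n}0.png'); cv2.imwrite(f'pics/{n}0b.png',cv2.resize(i,(800,600),interpolation=cv2.INTER_CUBIC))
E
```

```text
(no output)
```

View pics/scene0b.png

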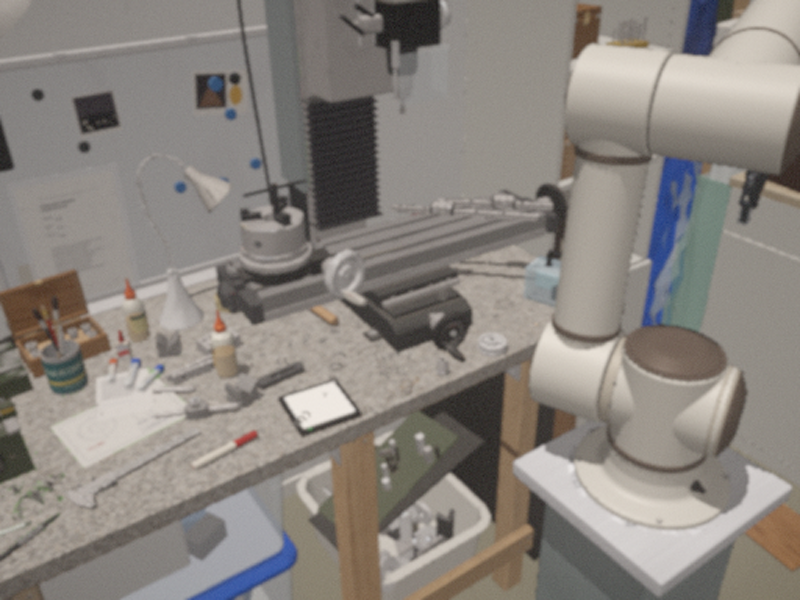

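View pics/top0b.png

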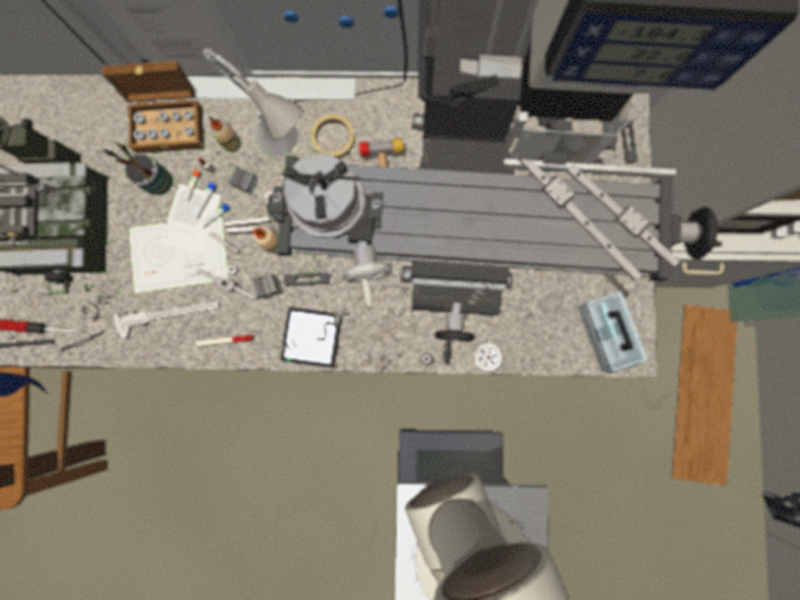

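The scene view shows the cover blurred behind the arm at about (545,280). The top view (800-wide) shows the cover at (612,332) with its handle from about (605,310) to (630,350). It also shows the light panel at (312,337), the white handwheel at (368,270) and the second, black one at (455,337). The cover spot lies between the panel and the black wheel. Next I'll measure the yaw, handle and wheels.

```bash
cat > b.py <<'E'
from h import *
np.set_printoptions(precision=4,suppress=True)
cs={n:cam(n) for n in('scene','top')}
c=cs['top']; i=c['color']
cr=i[175:250,360:430]; cv2.imwrite('pics/cov.png',cv2.resize(cr,None,fx=8,fy=8,interpolation=cv2.INTER_CUBIC))
g=cv2.cvtColor(i,cv2.COLOR_BGR2GRAY)
m=np.zeros_like(g); m[190:232,378:415]=(g[190:232,378:415]<75)
n,l,s,ce=cv2.connectedComponentsWithStats(m); print(s[1:],ce[1:])
k=1+np.argmax(s[1:,4]); pts=np.argwhere(l==k)[:,::-1].astype(np.float32)
P=np.array([atz(c,p,.114) for p in pts]); ctr=P.mean(0); w=np.linalg.svd(P[:,:2]-ctr[:2])[2][0]
print('handle',ctr,np.degrees(np.arctan2(w[1],w[0])),np.ptp((P[:,:2]-ctr[:2])@w))
for t in['cover_handle','cover','light_panel','handwheel']:
  for n,c in cs.items():
    for f in(bot.mark_of,bot.find_in):
      for x in f(n,t)[:2]: print(t,n,f.__name__,x['location'],round(x['confidence'],2),[atz(c,x['location'],z)[:2].round(3).tolist() for z in(0,.114,.15)])
c=cs['top'];print('wheel2',atz(c,(455/1.5625,337/1.5625),.05),'wheel1',[atz(c,(368/1.5625,275/1.5625),z) for z in(.1,.15,.2)])
E
python3 b.py
```

```text
[[390 200  14  24  84]] [[397.881 211.369]]
handle [ 0.48   -0.2798  0.114 ] -160.29029062561568 0.07681038586542555
cover_handle scene call [361.1, 164.8] 0.91 [[0.621, -0.446], [0.469, -0.275], [0.421, -0.221]]
cover_handle scene call [348.1, 181.5] 0.94 [[0.553, -0.309], [0.411, -0.156], [0.365, -0.108]]
cover_handle top call [399.8, 213.6] 0.65 [[0.479, -0.329], [0.473, -0.285], [0.471, -0.272]]
cover_handle top call [392.3, 210.9] 0.81 [[0.488, -0.304], [0.481, -0.263], [0.479, -0.25]]
cover scene call [359.4, 188.5] 0.75 [[0.492, -0.305], [0.357, -0.153], [0.315, -0.105]]
cover scene call [348.3, 177.9] 0.55 [[0.573, -0.329], [0.428, -0.174], [0.382, -0.125]]
cover top call [386.7, 211.9] 0.56 [[0.484, -0.285], [0.478, -0.246], [0.476, -0.233]]
cover top call [393.3, 210.9] 0.92 [[0.488, -0.307], [0.481, -0.266], [0.479, -0.253]]
light_panel scene call [202.4, 263.0] 0.8 [[0.452, 0.362], [0.323, 0.425], [0.282, 0.444]]
light_panel scene call [202.1, 259.8] 0.84 [[0.465, 0.356], [0.334, 0.419], [0.293, 0.439]]
light_panel scene call [311.9, 219.5] 0.35 [[0.439, -0.036], [0.312, 
[... 250 characters left out ...]
363], [0.461, 0.34], [0.459, 0.333]]
light_panel top call [389.6, 211.6] 0.41 [[0.485, -0.294], [0.479, -0.254], [0.477, -0.242]]
handwheel scene call [223.7, 173.5] 0.91 [[0.882, 0.03], [0.695, 0.137], [0.636, 0.171]]
handwheel scene call [282.0, 241.6] 0.71 [[0.4, 0.116], [0.278, 0.211], [0.24, 0.242]]Traceback (most recent call last):
  File "b.py", line 15, in <module>
    for x in f(n,t)[:2]: print(t,n,f.__name__,x['location'],round(x['confidence'],2),[atz(c,x['location'],z)[:2].round(3).tolist() for z in(0,.114,.15)])
             ~^^^^^
ValueError: it knows: clamp, collet, cover, cover_handle, frosted_grip, light_panel, marker_pen, notch, oil, rack, slide, slide_centre, vee, wheel_hub
```

View pics/cov.png

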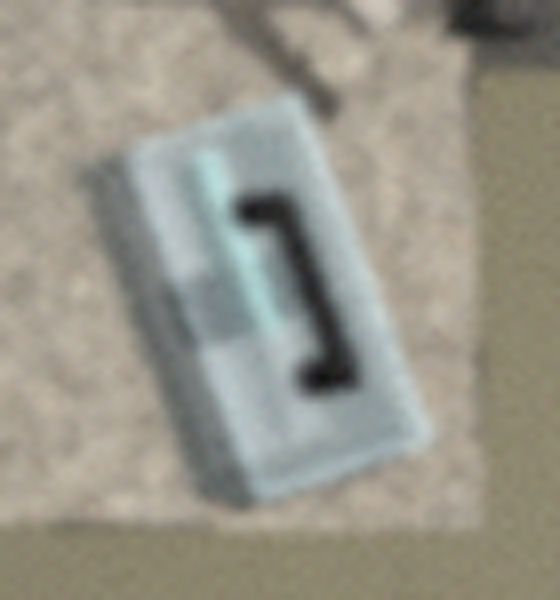

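The crop shows the black handle bar running from crop (285,205) to (345,385), centred at image px (399.6,211.5). The cyan clear glass is at the far end of the cover, so the frosted end points towards the robot. Next I'll locate the wheels.

```bash
cat > c.py <<'E'
from h import *
np.set_printoptions(precision=4,suppress=True)
cs={n:cam(n) for n in('scene','top')}
t=cs['top'];s=cs['scene']
print('handle',atz(t,(399.6,211.5),.114),'yaw ends',[atz(t,(360+a/8,175+b/8),.114) for a,b in((285,205),(345,385))])
for n in cs: print(n,bot.mark_of(n,'handwheel')[:2])
for a,b in (((223.7,173.5),(234.3,180.2)),((221,174),(235.5,176))):
    p=tri([ray(s,a),ray(t,b)]);print(p,proj(s,p)-a,proj(t,p)-b)
print('wheel2',atz(t,(455/1.5625,337/1.5625),.06),'scene',atz(s,(453/1.5625,330/1.5625),.046))
for z in (.1,.12,.14,.16): print(z,[atz(t,(235.5,v),z)[:2] for v in(172,177,180)],atz(s,(222,174),z))
a=s['color'][130:260,180:320];b=t['color'][150:240,180:320]
cv2.imwrite('pics/wh.png',np.vstack([cv2.resize(x,None,fx=3.5*.7,fy=3.5*.7,interpolation=cv2.INTER_CUBIC) for x in(a,b)]))
E
python3 c.py
```

```text
handle [ 0.4796 -0.285   0.114 ] yaw ends [array([ 0.5129, -0.2736,  0.114 ]), array([ 0.4442, -0.2949,  0.114 ])]
scene [{'location': [221.7, 176.2], 'confidence': 0.69}]
top [{'location': [234.6, 178.1], 'confidence': 0.56}]
[0.5562 0.2175 0.1991] [-0.3187 -0.0383] [0.2668 0.1933]
[0.5707 0.2165 0.1906] [0.2627 0.0319] [-0.2207 -0.1589]
wheel2 [0.463  0.0436 0.06  ] scene [0.4643 0.0363 0.046 ]
0.1 [array([0.5968, 0.2244]), array([0.5807, 0.224 ]), array([0.5711, 0.2237])] [0.7182 0.1304 0.1   ]
0.12 [array([0.5935, 0.2226]), array([0.5778, 0.2222]), array([0.5683, 0.2219])] [0.6854 0.149  0.12  ]
0.14 [array([0.5903, 0.2208]), array([0.5748, 0.2204]), array([0.5656, 0.2201])] [0.6526 0.1676 0.14  ]
0.16 [array([0.587 , 0.2189]), array([0.5719, 0.2186]), array([0.5628, 0.2183])] [0.6198 0.1862 0.16  ]
```

View pics/wh.png

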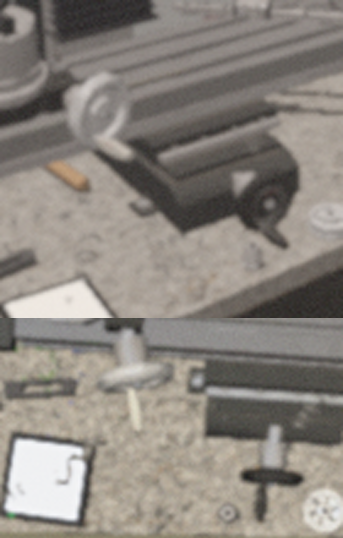

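The crops show wheel 1 in the air at about (0.563,0.218,0.19), with a crank handle pointing towards the robot. Wheel 2 is at (0.463,0.044), which agrees with the given offsets. The cover therefore goes at (0.458,0.203). Starting the move.

arm_command:
  series:
    - [0.035, -0.01, 0, 0.015]
    - [0.07, -0.02, 0, 0.03]
    - [0.105, -0.03, 0, 0.045]
    - [0.14, -0.04, 0, 0.06]
    - [0.175, -0.05, 0, 0.078]

```text
time: 2.95
ee_pos: [0.3572, -0.3911, 0.2314]
tcp_rot: [180.0, -0.0, 18.4]
wrist_force: [-0.9, -1.7, -0.1]
opening: 0.0856
grasp_force: 0.0
```

```bash
cat >> h.py <<'E'
def go(x,y,z,yaw=None):
    s=bot.get_obs(); T=rot(s['tcp_rot']); v=T.T@(np.array([x,y,z])-s['ee_pos'])
    yw=np.degrees(np.arctan2(T[1,0],T[0,0]))
    print('t',s['time'],'at',np.round(s['ee_pos'],4),np.round(s['tcp_rot'],1),'shift',v.round(4),'turn',None if yaw is None else round(np.radians(yw-yaw),3),'f',np.round(s['wrist_force'],1),'op',round(s['opening'],4),round(s['grasp_force'],1))
E
python3 - <<'E'
from h import *
s=cam('scene');t=cam('top')
p=tri([ray(s,(233,193.5)),ray(t,(236,195))]);print('crank',p,proj(s,p),proj(t,p))
go(.48,-.285,.18,18.5)
E
```

```text
crank [0.51714105 0.21432122 0.14813896] [232.02593946 193.40340686] [236.77145896 195.56938671]
t 3.05 at [ 0.3587 -0.3898  0.2313] [-180.    -0.    18.7] shift [ 0.1484 -0.0605  0.0515] turn 0.003 f [ 0.1 -0.9  0.3] op 0.0854 0.0
```

arm_command:
  series:
    - [0.03, -0.012, 0.01, 0]
    - [0.06, -0.024, 0.02, 0]
    - [0.09, -0.036, 0.03, 0]
    - [0.12, -0.048, 0.04, 0]
    - [0.148, -0.06, 0.051, 0]

```text
time: 3.55
ee_pos: [0.4782, -0.2878, 0.18]
tcp_rot: [180.0, -0.0, 18.5]
wrist_force: [-0.2, -0.5, 0.3]
opening: 0.0854
grasp_force: 0.0
```

```bash
python3 - <<'E'
from h import *
s=cam('scene');t=cam('top')
a=s['color'][110:230,290:420];b=t['color'][165:255,350:430]
cv2.imwrite('pics/g1.png',np.hstack([cv2.resize(x,(390,360),interpolation=cv2.INTER_CUBIC) for x in(a,b)]))
for n in('scene','top'): print(n,bot.mark_of(n,'cover_handle'))
for n,c in(('s',s),('t',t)): print(n,proj(c,(.48,-.285,.114)))
go(.48,-.285,.095,18.5)
E
```

```text
scene [{'location': [360.8, 165.0], 'confidence': 0.83}]
top [{'location': [400.8, 211.9], 'confidence': 0.95}]
s [360.87218677 162.87992674]
t [399.59255335 211.37441101]
t 3.75 at [ 0.4774 -0.2882  0.18  ] [-180.     0.    18.6] shift [ 0.0035 -0.0021  0.085 ] turn 0.001 f [-0.4  0.9  0. ] op 0.0852 0.0
```

View pics/g1.png

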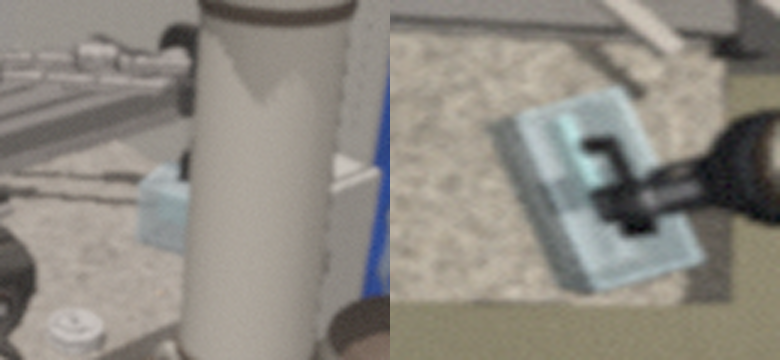

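The gripper sits over the bar in the top view; in the scene view the arm hides the handle. Descending onto the handle and gripping.

arm_command:
  series:
    - [0.001, -0.002, 0.02, 0]
    - [0.001, -0.002, 0.04, 0]
    - [0.001, -0.002, 0.06, 0]
    - [0.001, -0.002, 0.077, 0]
    - [0.001, -0.002, 0.085, 0]

```text
time: 4.25
ee_pos: [0.4766, -0.2868, 0.0943]
tcp_rot: [-180.0, 0.1, 18.4]
wrist_force: [-0.4, -0.2, 0.2]
opening: 0.0856
grasp_force: 0.0
```

arm_command:
  series:
    - [0, 0, 0, 0]
    - [0, 0, 0, 0]
    - [0, 0, 0, 0]
    - [0, 0, 0, 0]
    - [0, 0, 0, 0]
  hand: 0
  grip_force: 60

```text
time: 4.75
ee_pos: [0.478, -0.2861, 0.0958]
tcp_rot: [180.0, -0.0, 18.5]
wrist_force: [0.3, 2.2, 0.4]
opening: 0.0118
grasp_force: 0.8
```

arm_command:
  series:
    - [0, 0, 0, 0]
    - [0, 0, 0, 0]
    - [0, 0, 0, 0]
    - [0, 0, 0, 0]
    - [0, 0, 0, 0]

```text
time: 5.25
ee_pos: [0.4781, -0.286, 0.0957]
tcp_rot: [180.0, -0.0, 18.5]
wrist_force: [-0.3, 1.8, 6.0]
opening: 0.0101
grasp_force: 58.6
```

arm_command:
  series:
    - [0, 0, -0.004, 0]
    - [0, 0, -0.01, 0]
    - [0, 0, -0.018, 0]
    - [0, 0, -0.026, 0]
    - [0, 0, -0.035, 0]

```text
time: 5.75
ee_pos: [0.4778, -0.2861, 0.131]
tcp_rot: [180.0, 0.0, 18.5]
wrist_force: [0.5, -0.5, -3.3]
opening: 0.0097
grasp_force: 58.4
```

```bash
python3 - <<'E'
from h import *
t=cam('top')
cv2.imwrite('pics/g2.png',cv2.resize(t['color'][165:255,340:430],(540,540),interpolation=cv2.INTER_CUBIC))
go(.478,-.285,.23,18.5)
E
```

```text
t 5.8 at [ 0.4783 -0.2864  0.1328] [ 1.799e+02 -1.000e-01  1.850e+01] shift [ 0.0003 -0.0013 -0.0972] turn -0.0 f [-0.7 -1.2 -1.5] op 0.0097 58.5
```

View pics/g2.png

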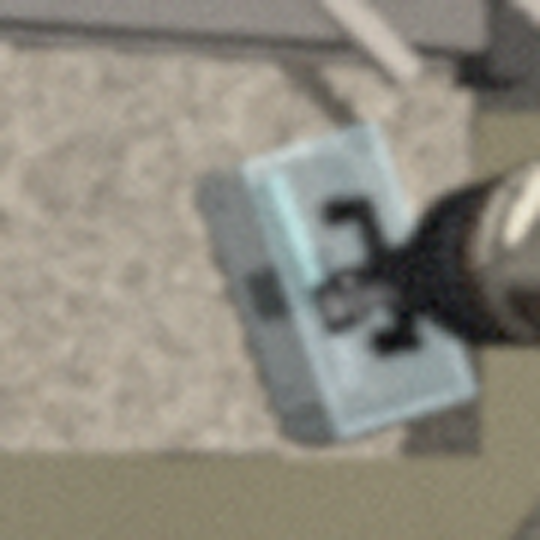

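The cover came up with the gripper and its handle is still in the fingers; its shadow has separated from it. Lifting further.

arm_command:
  series:
    - [0, 0, -0.018, 0]
    - [0, 0, -0.038, 0]
    - [0, 0, -0.058, 0]
    - [0, 0, -0.078, 0]
    - [0, 0, -0.097, 0]

```text
time: 6.3
ee_pos: [0.4778, -0.2861, 0.2285]
tcp_rot: [180.0, -0.0, 18.5]
wrist_force: [0.2, 0.1, -3.4]
opening: 0.0101
grasp_force: 58.6
```

```bash
python3 - <<'E'
from h import *
cam('top')
go(.37,-.10,.23,0); go(.37,.203,.23,0)
E
```

```text
t 6.35 at [ 0.4784 -0.2864  0.2318] [179.8  -0.2  18.5] shift [-0.0437 -0.2112  0.0009] turn 0.323 f [-1.1 -0.2 -0.4] op 0.01 58.8
t 6.35 at [ 0.4784 -0.2864  0.2318] [179.8  -0.2  18.5] shift [ 5.240e-02 -4.985e-01  2.000e-04] turn 0.323 f [-1.1 -0.2 -0.4] op 0.01 58.8
```

arm_command:
  series:
    - [-0.006, -0.03, 0, 0.04]
    - [-0.015, -0.07, 0, 0.11]
    - [-0.025, -0.12, 0, 0.18]
    - [-0.035, -0.17, 0, 0.25]
    - [-0.044, -0.211, 0, 0.323]

```text
time: 6.85
ee_pos: [0.3678, -0.0984, 0.2269]
tcp_rot: [-180.0, -0.0, -0.2]
wrist_force: [2.1, 1.1, -3.3]
opening: 0.0102
grasp_force: 58.8
```

```bash
python3 - <<'E'
from h import *
cam('top')
go(.37,.203,.23,0)
E
```

```text
t 6.9 at [ 0.365  -0.0948  0.2278] [-179.9    0.    -0.4] shift [ 0.0028 -0.2979 -0.0014] turn -0.008 f [3.3 1.3 0.5] op 0.0101 59.2
```

arm_command:
  series:
    - [0, -0.04, 0, 0]
    - [0, -0.08, 0, 0]
    - [0, -0.12, 0, 0]
    - [0, -0.16, 0, 0]
    - [0, -0.2, 0, 0]

```text
time: 7.4
ee_pos: [0.3718, 0.0274, 0.2272]
tcp_rot: [-178.0, 0.0, 2.8]
wrist_force: [-0.3, -0.7, -3.1]
opening: 0.0097
grasp_force: 59.1
```

arm_command:
  series:
    - [0, -0.03, 0, 0]
    - [0, -0.06, 0, 0]
    - [0, -0.08, 0, 0]
    - [0, -0.095, 0, 0]
    - [0, -0.1, 0, 0]

```text
time: 7.9
ee_pos: [0.3738, 0.0568, 0.2306]
tcp_rot: [-176.0, 0.1, 5.7]
wrist_force: [0.3, -0.3, -3.6]
opening: 0.01
grasp_force: 59.1
```

arm_command:
  series:
    - [0, 0, 0.02, 0]
    - [0, 0, 0.04, 0]
    - [0, 0, 0.06, 0]
    - [0, 0, 0.08, 0]
    - [0, 0, 0.095, 0]

```text
time: 8.4
ee_pos: [0.373, 0.0592, 0.1346]
tcp_rot: [-175.8, 0.1, 5.9]
wrist_force: [-0.7, 0.5, -3.4]
opening: 0.0098
grasp_force: 59.1
```

```bash
python3 - <<'E'
from h import *
t=cam('top');s=cam('scene')
a=s['color'][130:290,190:350];b=t['color'][140:260,190:310]
cv2.imwrite('pics/g3.png',np.hstack([cv2.resize(x,(400,400),interpolation=cv2.INTER_CUBIC) for x in(a,b)]))
go(.458,.203,.10,0)
E
```

```text
t 8.5 at [0.3723 0.0592 0.1341] [-175.8    0.3    5.9] shift [ 0.1002 -0.1314  0.0434] turn 0.103 f [ 0.1 -0.  -3.1] op 0.01 59.0
```

View pics/g3.png

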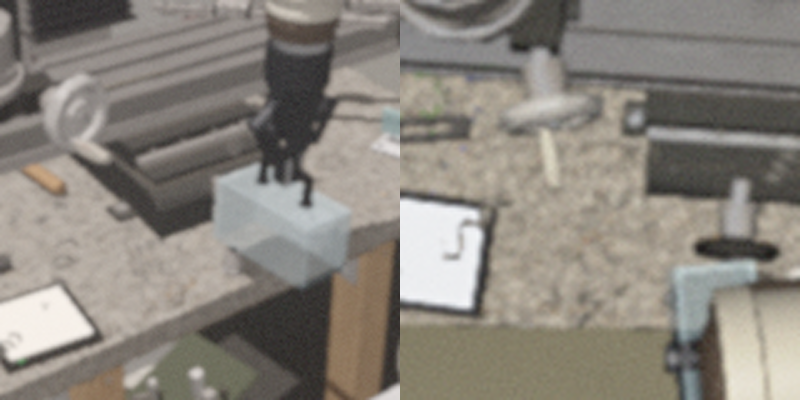

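In the scene view the cover hangs level in the gripper over the bench edge beside wheel 2. The arm fell short of the commanded y and tilted slightly. I'll check the joints before raising it again.

```bash
python3 - <<'E'
from h import *
print(bot.get_obs()['q']); go(.373,.203,.23,0);go(.373,.06,.23,0)
E
```

```text
[  5.85638498 -19.69430355 -22.89473893  87.06673098   4.2081071
 179.94402879]
t 8.5 at [0.3723 0.0592 0.1341] [-175.8    0.3    5.9] shift [ 0.015  -0.1496 -0.0852] turn 0.103 f [ 0.1 -0.  -3.1] op 0.01 59.0
t 8.5 at [0.3723 0.0592 0.1341] [-175.8    0.3    5.9] shift [ 0.0003 -0.0078 -0.0956] turn 0.103 f [ 0.1 -0.  -3.1] op 0.01 59.0
```

arm_command:
  series:
    - [0, 0, -0.02, 0]
    - [0, 0, -0.04, 0]
    - [0, 0, -0.06, 0]
    - [0, 0, -0.08, 0]
    - [0, 0, -0.1, 0]

```text
time: 9.0
ee_pos: [0.3744, 0.052, 0.2376]
tcp_rot: [-175.8, 0.0, 5.9]
wrist_force: [-0.2, 0.3, -2.8]
opening: 0.0102
grasp_force: 59.0
```

```bash
python3 - <<'E'
from h import *
print(bot.get_obs()['q']); go(.373,.203,.23,0)
E
```

```text
[  4.73870369 -18.1403447  -10.26257676  97.97519723   4.20811706
 178.81752565]
t 9.0 at [0.3744 0.052  0.2376] [-175.8    0.     5.9] shift [ 0.0142 -0.1494  0.0186] turn 0.103 f [-0.2  0.3 -2.8] op 0.0102 59.0
```

Joint 6 is at its 180° limit, so the cover's other (symmetric) orientation must be used: turn the tool half a turn back, clear of everything at this height.

arm_command:
  series:
    - [0, 0, 0, -0.14]
    - [0, 0, 0, -0.28]
    - [0, 0, 0, -0.42]
    - [0, 0, 0, -0.56]
    - [0, 0, 0, -0.7]

```text
time: 9.5
ee_pos: [0.3744, 0.0521, 0.2367]
tcp_rot: [-176.8, -2.7, 46.3]
wrist_force: [-0.1, -0.8, -2.9]
opening: 0.0099
grasp_force: 59.0
```

arm_command:
  series:
    - [0, 0, 0, -0.14]
    - [0, 0, 0, -0.28]
    - [0, 0, 0, -0.42]
    - [0, 0, 0, -0.56]
    - [0, 0, 0, -0.7]

```text
time: 10.0
ee_pos: [0.3745, 0.0521, 0.2367]
tcp_rot: [-179.3, -4.2, 86.4]
wrist_force: [-0.1, -0.6, -3.3]
opening: 0.0102
grasp_force: 59.1
```

arm_command:
  series:
    - [0, 0, 0, -0.14]
    - [0, 0, 0, -0.28]
    - [0, 0, 0, -0.42]
    - [0, 0, 0, -0.56]
    - [0, 0, 0, -0.7]

```text
time: 10.5
ee_pos: [0.3744, 0.0521, 0.2367]
tcp_rot: [177.9, -3.6, 126.6]
wrist_force: [0.9, 0.7, -3.1]
opening: 0.0097
grasp_force: 59.1
```

arm_command:
  series:
    - [0, 0, 0, -0.14]
    - [0, 0, 0, -0.28]
    - [0, 0, 0, -0.42]
    - [0, 0, 0, -0.56]
    - [0, 0, 0, -0.7]

```text
time: 11.0
ee_pos: [0.3744, 0.0521, 0.2367]
tcp_rot: [176.0, -1.4, 166.7]
wrist_force: [-0.2, 0.5, -2.9]
opening: 0.0095
grasp_force: 59.1
```

```bash
python3 - <<'E'
from h import *
print(bot.get_obs()['q']); go(.373,.203,.23,180)
E
```

```text
[  4.75013035 -18.15184404 -10.36482642  97.89386754   4.20885483
  18.06589199]
t 11.0 at [0.3744 0.0521 0.2367] [176.   -1.4 166.7] shift [0.0358 0.1457 0.0177] turn -0.232 f [-0.2  0.5 -2.9] op 0.0095 59.1
```

arm_command:
  series:
    - [0.007, 0.029, 0.002, -0.05]
    - [0.014, 0.058, 0.004, -0.1]
    - [0.021, 0.087, 0.006, -0.15]
    - [0.029, 0.116, 0.009, -0.2]
    - [0.036, 0.146, 0.011, -0.232]

```text
time: 11.5
ee_pos: [0.3736, 0.2042, 0.2367]
tcp_rot: [175.8, -0.5, 179.8]
wrist_force: [1.3, -0.6, -3.1]
opening: 0.01
grasp_force: 59.1
```

```bash
python3 - <<'E'
from h import *
print(bot.get_obs()['q'][5]); go(.375,.203,.13,180);go(.455,.203,.12,180)
E
```

```text
26.290306552608023
t 11.5 at [0.3736 0.2042 0.2367] [175.8  -0.5 179.8] shift [-0.0023 -0.009   0.1063] turn -0.004 f [ 1.3 -0.6 -3.1] op 0.01 59.1
t 11.5 at [0.3736 0.2042 0.2367] [175.8  -0.5 179.8] shift [-0.0824 -0.0093  0.1157] turn -0.004 f [ 1.3 -0.6 -3.1] op 0.01 59.1
```

arm_command:
  series:
    - [0, -0.002, 0.022, 0]
    - [0, -0.004, 0.045, 0]
    - [-0.002, -0.006, 0.068, 0]
    - [-0.002, -0.008, 0.09, 0]
    - [-0.002, -0.009, 0.111, 0]

```text
time: 12.0
ee_pos: [0.3748, 0.2021, 0.1243]
tcp_rot: [175.8, -0.5, 179.7]
wrist_force: [0.2, -0.1, -3.3]
opening: 0.0098
grasp_force: 59.2
```

arm_command:
  series:
    - [-0.015, 0, 0, 0]
    - [-0.032, 0, 0, 0]
    - [-0.05, 0, 0, 0]
    - [-0.068, 0, 0, 0]
    - [-0.082, 0, 0, 0]

```text
time: 12.5
ee_pos: [0.4579, 0.2016, 0.1244]
tcp_rot: [175.8, -0.5, 179.6]
wrist_force: [-0.3, -0.1, -3.8]
opening: 0.0098
grasp_force: 59.1
```

arm_command:
  series:
    - [0, 0, 0.004, 0]
    - [0, 0, 0.008, 0]
    - [0, 0, 0.012, 0]
    - [0, 0, 0.016, 0]
    - [0, 0, 0.019, 0]

```text
time: 13.0
ee_pos: [0.4558, 0.203, 0.1042]
tcp_rot: [175.8, -0.6, 179.7]
wrist_force: [0.6, -1.2, -2.5]
opening: 0.0097
grasp_force: 59.2
```

```bash
python3 - <<'E'
from h import *
t=cam('top');s=cam('scene')
a=s['color'][130:290,170:330];b=t['color'][140:260,190:310]
cv2.imwrite('pics/g4.png',np.hstack([cv2.resize(x,(400,400),interpolation=cv2.INTER_CUBIC) for x in(a,b)]))
go(.457,.203,.095,180)
E
```

```text
t 13.1 at [0.4558 0.203  0.104 ] [175.8  -0.6 179.7] shift [-0.0013 -0.0006  0.009 ] turn -0.005 f [ 0.4 -0.2 -3.5] op 0.0098 59.2
```

View pics/g4.png

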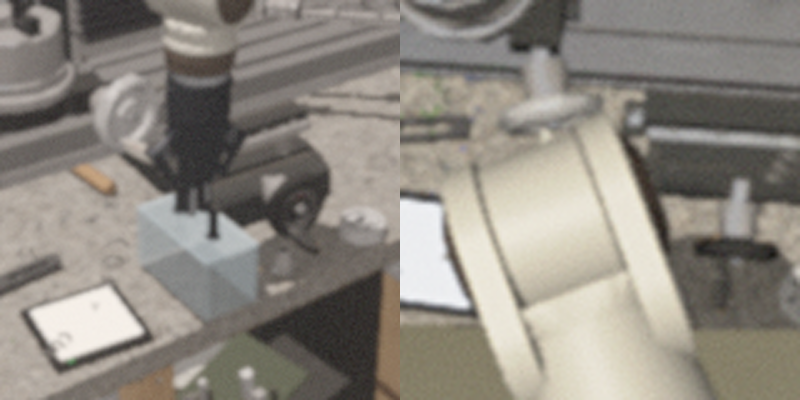

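The cover is at its spot between the panel and wheel 2, just above the worktop. Lowering to contact with a light grip so that it levels itself.

arm_command:
  series:
    - [0, 0, 0.001, 0]
    - [0, 0, 0.002, 0]
    - [0, 0, 0.003, 0]
    - [0, 0, 0.004, 0]
    - [0, 0, 0.005, 0]
  grip_force: 25

```text
time: 13.6
ee_pos: [0.4563, 0.2034, 0.0994]
tcp_rot: [175.8, -0.6, 179.7]
wrist_force: [0.4, -0.2, -3.3]
opening: 0.0096
grasp_force: 59.2
```

arm_command:
  series:
    - [0, 0, 0.0005, 0]
    - [0, 0, 0.001, 0]
    - [0, 0, 0.0015, 0]
    - [0, 0, 0.002, 0]
    - [0, 0, 0.0025, 0]

```text
time: 14.1
ee_pos: [0.4562, 0.2036, 0.0971]
tcp_rot: [175.8, -0.6, 179.7]
wrist_force: [-1.6, 0.8, 1.1]
opening: 0.0097
grasp_force: 59.6
```

arm_command:
  series:
    - [0, 0, 0.0005, 0]
    - [0, 0, 0.001, 0]
    - [0, 0, 0.0015, 0]
    - [0, 0, 0.002, 0]
    - [0, 0, 0.0025, 0]

```text
time: 14.6
ee_pos: [0.4562, 0.2048, 0.0964]
tcp_rot: [175.7, -0.5, 179.7]
wrist_force: [-9.0, 4.1, 15.6]
opening: 0.0099
grasp_force: 61.1
```

arm_command:
  series:
    - [0, 0, 0, 0]
    - [0, 0, 0, 0]
    - [0, 0, 0, 0]
    - [0, 0, 0, 0]
    - [0, 0, 0, 0]
  hand: 0.01
  grip_force: 20

```text
time: 15.1
ee_pos: [0.4563, 0.2048, 0.0965]
tcp_rot: [175.7, -0.5, 179.7]
wrist_force: [-8.1, 4.5, 13.4]
opening: 0.0107
grasp_force: 51.5
```

arm_command:
  series:
    - [0, 0, 0, 0]
    - [0, 0, 0, 0]
    - [0, 0, 0, 0]
    - [0, 0, 0, 0]
    - [0, 0, 0, 0]
  hand: 0.05

```text
time: 15.6
ee_pos: [0.4562, 0.2036, 0.0943]
tcp_rot: [175.8, -0.6, 179.7]
wrist_force: [0.8, 0.4, 0.6]
opening: 0.0503
grasp_force: 0.0
```

arm_command:
  series:
    - [0, 0, -0.02, 0]
    - [0, 0, -0.04, 0]
    - [0, 0, -0.065, 0]
    - [0, 0, -0.09, 0]
    - [0, 0, -0.115, 0]

```text
time: 16.1
ee_pos: [0.4572, 0.1952, 0.2101]
tcp_rot: [175.8, -0.6, 179.7]
wrist_force: [0.4, 0.2, 0.2]
opening: 0.0497
grasp_force: 0.0
```

```bash
python3 - <<'E'
from h import *
s=cam('scene'); print(bot.mark_of('scene','cover'),proj(s,(.457,.203,0)),bot.mark_of('scene','cover_handle'),proj(s,(.457,.203,.114)))
print(bot.get_obs()['q']); go(.457,.203,.25)
E
```

```text
[{'location': [247.4, 243.9], 'confidence': 0.92}, {'location': [372.5, 182.8], 'confidence': 0.73}] [247.78043118 242.5790116 ] [{'location': [245.7, 214.6], 'confidence': 0.73}, {'location': [313.4, 221.5], 'confidence': 0.26}] [246.82575936 210.82780541]
[20.76898401 -3.76202358 -1.13786974 91.4866152   4.09617645 21.16809583]
t 16.25 at [0.458  0.1955 0.2105] [175.8  -0.4 179.7] shift [ 0.0013  0.0104 -0.0388] turn None f [-0.6 -0.5 -0.3] op 0.0498 0.0
```

The cover stands upright at its spot, released. Measuring the slide now, while the view is clear.

```bash
cat > d.py <<'E'
from h import *
np.set_printoptions(precision=4,suppress=True)
cs={n:cam(n) for n in('scene','top')}
Z={'rack':0,'slide':.022,'slide_centre':.04,'frosted_grip':.04,'notch':.0535}
for t,z in Z.items():
    r=[]
    for n,c in cs.items():
        m=bot.mark_of(n,t)[:2]
        print(t,n,[(np.round(x['location'],1).tolist(),round(x['confidence'],2),atz(c,x['location'],z)[:2].round(4).tolist()) for x in m])
        if m:r.append(ray(c,m[0]['location']))
    if len(r)==2: print('   tri',tri(r))
a=cs['scene']['color'][140:230,320:410];b=cs['top']['color'][180:250,360:430]
cv2.imwrite('pics/sl.png',np.hstack([cv2.resize(x,(400,400),interpolation=cv2.INTER_CUBIC) for x in(a,b)]))
go(.40,-.1,.21,190)
E
python3 d.py
```

```text
rack scene [([357.5, 190.4], 0.55, [0.486, -0.2896])]
rack top [([385.8, 210.9], 0.85, [0.4873, -0.2817])]
   tri [ 0.4851 -0.2837  0.0019]
slide scene [([358.4, 186.2], 0.55, [0.4795, -0.2845])]
slide top [([389.5, 212.2], 0.54, [0.4819, -0.2864]), ([140.9, 219.0], 0.51, [0.4443, 0.5463])]
   tri [ 0.4819 -0.2871  0.02  ]
slide_centre scene [([357.9, 182.1], 0.54, [0.4797, -0.28])]
slide_centre top [([388.4, 215.4], 0.54, [0.4703, -0.2762]), ([314.7, 231.3], 0.4, [0.414, -0.0352])]
   tri [ 0.4711 -0.2726  0.0466]
frosted_grip scene [([371.1, 183.2], 0.76, [0.4469, -0.3112])]
frosted_grip top [([397.6, 225.1], 0.67, [0.4392, -0.3055])]
   tri [ 0.4394 -0.3028  0.0463]
notch scene [([375.5, 185.1], 0.53, [0.4129, -0.2943])]
notch top [([399.1, 229.3], 0.48, [0.4255, -0.305])]
   tri [ 0.4254 -0.3092  0.0428]
t 16.85 at [0.4572 0.1953 0.2091] [175.8  -0.6 179.7] shift [ 0.0555 -0.2948 -0.0219] turn -0.18 f [-0.2 -0.2  0.2] op 0.0501 0.0
```

View pics/sl.png

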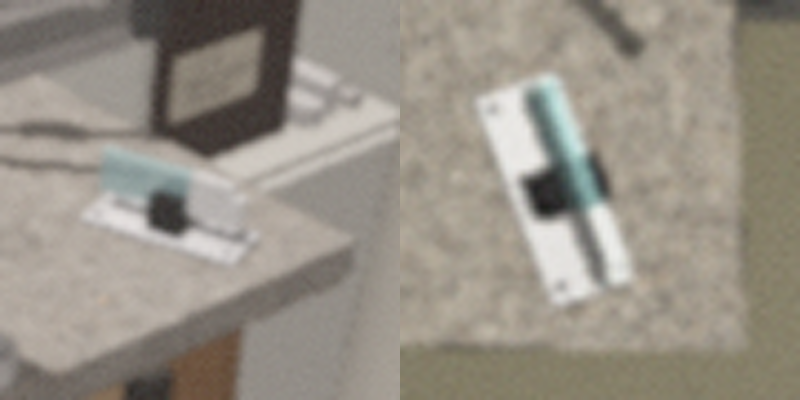

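The scene view shows the slide standing in the rack, clear part left and plain white face towards the camera. The label is therefore on the far (−y) side. In the top view the frosted end points towards the robot. I'll fit the pose numerically from the cyan silhouette.

```bash
cat > e.py <<'E'
from h import *
from scipy.optimize import minimize
cs={n:cam(n) for n in('scene','top')}
M={}
roi={'scene':(150,220,320,390),'top':(190,235,375,410)}
for n,c in cs.items():
    i=c['color'].astype(int);m=(((i[...,0]+i[...,1])/2-i[...,2])>14)
    k=np.zeros(m.shape,bool);a,b,x,y=roi[n];k[a:b,x:y]=m[a:b,x:y];M[n]=k;print(n,k.sum())
def sil(c,p,boxes):
    x,y,w=p;im=np.zeros((384*8,512*8),np.uint8);W=R.from_euler('z',w).as_matrix()
    for lo,hi in boxes:
        q=np.array([[X,Y,Z] for X in(lo[0],hi[0]) for Y in(lo[1],hi[1]) for Z in(lo[2],hi[2])])
        u=np.array([proj(c,W@v+[x,y,0]) for v in q])
        cv2.fillConvexPoly(im,cv2.convexHull(((u+.5)*8).astype(np.int32)),1)
    return cv2.resize(im.astype(np.float32),(512,384),interpolation=cv2.INTER_AREA)
B=[((-.06,-.004,.022),(-.014,.004,.058)),((-.014,-.004,.040),(.016,.004,.058))]
def cost(p):
    s=0
    for n,c in cs.items():
        g=sil(c,p,B);s+=1-np.minimum(g,M[n]).sum()/np.maximum(g,M[n]).sum()
    return s
best=min((minimize(cost,(.48+dx,-.286+dy,np.radians(a)),method='Nelder-Mead',options=dict(initial_simplex=[(.48+dx,-.286+dy,np.radians(a)),(.488+dx,-.286+dy,np.radians(a)),(.48+dx,-.278+dy,np.radians(a)),(.48+dx,-.286+dy,np.radians(a+4))],maxiter=70)) for dx,dy,a in((0,0,199),(-.006,.004,202))),key=lambda r:r.fun)
p=best.x;print('slide',p[:2],np.degrees(p[2]),best.fun)
print('grip',p[:2]+.038*np.array([np.cos(p[2]),np.sin(p[2])]))
for n,c in cs.items():
    print(n,np.argwhere(M[n]).mean(0)[::-1]); g=sil(c,p,B);yy,xx=np.mgrid[:384,:512];print((g*xx).sum()/g.sum(),(g*yy).sum()/g.sum())
t=cs['top'];g=cv2.cvtColor(t['color'],cv2.COLOR_BGR2GRAY);m=np.zeros_like(g);m[190:240,175:225]=g[190:240,175:225]>200
k=cv2.findContours(m,0,2)[0];k=max(k,key=cv2.contourArea);r=cv2.minAreaRect(k);print('panel',r,atz(t,r[0],.012))
E
python3 e.py
```

```text
scene 47
top 102
slide [ 0.48292697 -0.28244985] 198.4940446254022 1.0555932521820068
grip [ 0.44688942 -0.29450368]
scene [352.82978723 179.21276596]
351.0341812400636 178.88005652711536
top [389.02941176 205.6372549 ]
388.09085559609275 204.42156055078263
panel ((208.72625732421875, 216.13348388671875), (52.6702766418457, 11.906307220458984), 70.34617614746094) [0.45834216 0.31926138 0.012     ]
```

arm_command:
  series:
    - [0.011, -0.04, -0.003, -0.036]
    - [0.022, -0.085, -0.006, -0.072]
    - [0.033, -0.13, -0.01, -0.11]
    - [0.044, -0.175, -0.013, -0.145]
    - [0.055, -0.22, -0.016, -0.18]
  hand: 0.05

```text
time: 17.45
ee_pos: [0.4003, -0.0264, 0.2098]
tcp_rot: [175.8, 0.3, -169.9]
wrist_force: [1.2, -0.6, 0.8]
opening: 0.0498
grasp_force: 0.0
```

```bash
python3 - <<'E'
from h import *
print(bot.get_obs()['q'].round(1));go(.444,-.2966,.12,199)
E
```

```text
[ -6.7 -14.8 -10.8  95.    4.1 -16.8]
t 17.45 at [ 0.4003 -0.0264  0.2098] [ 175.8    0.3 -169.9] shift [ 0.0047 -0.2796  0.0696] turn -6.439 f [ 1.2 -0.6  0.8] op 0.0498 0.0
```

arm_command:
  series:
    - [0.001, -0.05, 0, -0.04]
    - [0.002, -0.1, 0, -0.08]
    - [0.003, -0.15, 0.01, -0.12]
    - [0.004, -0.2, 0.02, -0.156]
    - [0.004, -0.24, 0.035, -0.156]

```text
time: 17.95
ee_pos: [0.4383, -0.2616, 0.1571]
tcp_rot: [175.9, 0.9, -161.1]
wrist_force: [1.6, 0.3, 0.1]
opening: 0.05
grasp_force: 0.0
```

```bash
python3 - <<'E'
from h import *
cam('scene')
print(bot.get_obs()['q'].round(1));go(.444,-.2966,.10,199);go(.444,-.2966,.021,199)
E
```

```text
[-32.9   1.8  -2.1  89.    3.1 -51.7]
t 18.0 at [ 0.4381 -0.2651  0.1526] [ 175.9    0.7 -161.3] shift [ 0.0052 -0.0354  0.0501] turn -6.288 f [-3.8 -0.6 -4.4] op 0.0498 0.0
t 18.0 at [ 0.4381 -0.2651  0.1526] [ 175.9    0.7 -161.3] shift [ 0.0062 -0.0412  0.1289] turn -6.288 f [-3.8 -0.6 -4.4] op 0.0498 0.0
```

arm_command:
  series:
    - [0.002, -0.01, 0.01, 0]
    - [0.004, -0.02, 0.02, 0]
    - [0.005, -0.03, 0.03, 0]
    - [0.005, -0.035, 0.04, 0]
    - [0.005, -0.035, 0.05, 0]

```text
time: 18.5
ee_pos: [0.4446, -0.2897, 0.1039]
tcp_rot: [175.9, 0.9, -161.1]
wrist_force: [0.4, -0.0, -0.1]
opening: 0.0499
grasp_force: 0.0
```

```bash
python3 - <<'E'
from h import *
s=cam('scene');t=cam('top')
for n in('scene','top'):
  for k in('frosted_grip','notch','slide'): print(n,k,bot.mark_of(n,k)[:1])
a=s['color'][130:220,320:410];b=t['color'][180:250,360:430]
cv2.imwrite('pics/g5.png',np.hstack([cv2.resize(x,(400,400),interpolation=cv2.INTER_CUBIC) for x in(a,b)]))
go(.444,-.2966,.021,199)
E
```

```text
scene frosted_grip []
scene notch [{'location': [282.1, 239.8], 'confidence': 0.7}]
scene slide [{'location': [359.6, 186.3], 'confidence': 0.4}]
top frosted_grip [{'location': [394.8, 226.0], 'confidence': 0.59}]
top notch [{'location': [311.9, 229.3], 'confidence': 0.56}]
top slide [{'location': [390.3, 209.8], 'confidence': 0.66}]
t 18.9 at [ 0.4446 -0.2898  0.1053] [ 175.9    0.9 -161.1] shift [ 0.0041 -0.0122  0.0836] turn -6.285 f [ 0.4 -0.8 -0.4] op 0.0502 0.0
```

View pics/g5.png

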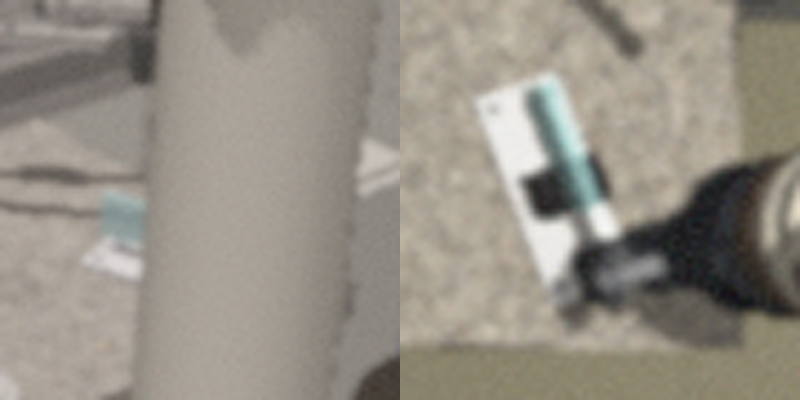

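The slide's clear part runs from crop (150,78) to the frosted boundary at (200,205). The open gripper sits over the frosted end, with some clear of the boundary. Checking the numbers.

```bash
python3 - <<'E'
from h import *
t=cam('top');f=70/400
for a,b in(((152,80),(202,203)),((156,78),(206,200))):
    A,B=[atz(t,(360+u*f-.4,180+v*f-.4),.058) for u,v in(a,b)];d=(B-A)[:2];L=np.hypot(*d);d/=L
    print(A,B,L,np.degrees(np.arctan2(*d[::-1])),'centre via mid',(A+B)[:2]/2+d*.022,'grip',(A+B)[:2]/2+d*.06)
E
```

```text
[ 0.54022553 -0.26432189  0.058     ] [ 0.47079557 -0.29103846  0.058     ] 0.07439283939934278 -158.9533325553548 centre via mid [ 0.48497821 -0.285581  ] grip [ 0.44951326 -0.29922787]
[ 0.54140795 -0.26660698  0.058     ] [ 0.47252963 -0.29332239  0.058     ] 0.07387784229939799 -158.80052512913576 centre via mid [ 0.48645759 -0.28792024] grip [ 0.45102916 -0.30166165]
```

arm_command:
  series:
    - [0.001, -0.007, 0.01, -0.005]
    - [0.002, -0.0145, 0.02, -0.01]
    - [0.002, -0.0145, 0.04, -0.01]
    - [0.002, -0.0145, 0.06, -0.01]
    - [0.002, -0.0145, 0.075, -0.01]

```text
time: 19.45
ee_pos: [0.4458, -0.2987, 0.0263]
tcp_rot: [175.8, 0.8, -160.6]
wrist_force: [0.3, -0.2, 0.1]
opening: 0.0497
grasp_force: 0.0
```

arm_command:
  series:
    - [0, 0, 0.004, 0]
    - [0, 0, 0.0085, 0]
    - [0, 0, 0.0085, 0]
    - [0, 0, 0.0085, 0]
    - [0, 0, 0.0085, 0]

```text
time: 19.95
ee_pos: [0.4468, -0.2983, 0.021]
tcp_rot: [175.9, 0.9, -160.6]
wrist_force: [0.3, -0.7, -0.5]
opening: 0.0501
grasp_force: 0.0
```

arm_command:
  series:
    - [0, 0, 0, 0]
    - [0, 0, 0, 0]
    - [0, 0, 0, 0]
    - [0, 0, 0, 0]
    - [0, 0, 0, 0]
  hand: 0.014
  grip_force: 40

```text
time: 20.45
ee_pos: [0.4464, -0.298, 0.0203]
tcp_rot: [175.9, 0.9, -160.6]
wrist_force: [-0.0, 0.4, 0.5]
opening: 0.014
grasp_force: 0.0
```

```bash
python3 - <<'E'
from h import *
go(.447,-.298,.021,199.5)
E
```

```text
t 20.45 at [ 0.4464 -0.298   0.0203] [ 175.9    0.9 -160.6] shift [-0.0006 -0.0001 -0.0007] turn -6.284 f [-0.   0.4  0.5] op 0.014 0.0
```

arm_command:
  series:
    - [0, 0, 0, 0]
    - [0, 0, 0, 0]
    - [0, 0, 0, 0]
    - [0, 0, 0, 0]
    - [0, 0, 0, 0]
  hand: 0
  grip_force: 60

```text
time: 20.95
ee_pos: [0.4457, -0.296, 0.0203]
tcp_rot: [175.6, 0.9, -160.5]
wrist_force: [-4.1, 10.4, 6.1]
opening: 0.0074
grasp_force: 58.0
```

arm_command:
  series:
    - [0, 0, 0, 0]
    - [0, 0, 0, 0]
    - [0, 0, -0.002, 0]
    - [0, 0, -0.004, 0]
    - [0, 0, -0.006, 0]

```text
time: 21.45
ee_pos: [0.445, -0.2964, 0.0248]
tcp_rot: [175.6, 0.8, -160.5]
wrist_force: [-3.3, 7.9, -4.9]
opening: 0.0075
grasp_force: 58.2
```

arm_command:
  series:
    - [0, 0, -0.006, 0]
    - [0, 0, -0.012, 0]
    - [0, 0, -0.019, 0]
    - [0, 0, -0.027, 0]
    - [0, 0, -0.035, 0]

```text
time: 21.95
ee_pos: [0.4469, -0.3013, 0.0619]
tcp_rot: [175.9, 0.9, -160.6]
wrist_force: [-0.2, -0.8, -0.2]
opening: 0.0073
grasp_force: 59.0
```

arm_command:
  series:
    - [0, 0, -0.03, 0]
    - [0, 0, -0.06, 0]
    - [0, 0, -0.09, 0]
    - [0, 0, -0.12, 0]
    - [0, 0, -0.15, 0]

```text
time: 22.45
ee_pos: [0.4481, -0.3122, 0.2127]
tcp_rot: [175.9, 0.9, -160.6]
wrist_force: [0.8, -0.2, -0.8]
opening: 0.0071
grasp_force: 58.9
```

arm_command:
  series:
    - [0, 0, -0.02, 0.1]
    - [0, 0, -0.04, 0.24]
    - [0, 0, -0.06, 0.38]
    - [0, 0, -0.08, 0.52]
    - [0, 0, -0.1, 0.66]

```text
time: 22.95
ee_pos: [0.449, -0.3195, 0.312]
tcp_rot: [176.2, -1.8, 161.4]
wrist_force: [0.5, 0.3, -0.9]
opening: 0.0072
grasp_force: 59.0
```

```bash
python3 - <<'E'
from h import *
print(bot.get_obs()['q'].round(1));go(.45,-.30,.3,-31)
E
```

```text
[-37.   11.   25.9 107.7   3.  -18.4]
t 22.95 at [ 0.449  -0.3195  0.312 ] [176.2  -1.8 161.4] shift [0.0049 0.0179 0.0134] turn 3.358 f [ 0.5  0.3 -0.9] op 0.0072 59.0
```

arm_command:
  series:
    - [0, 0, 0, 0.14]
    - [0, 0, 0, 0.28]
    - [0, 0, 0, 0.42]
    - [0, 0, 0, 0.56]
    - [0, 0, 0, 0.7]

```text
time: 23.45
ee_pos: [0.449, -0.3194, 0.3111]
tcp_rot: [178.3, -3.8, 121.3]
wrist_force: [0.4, -0.5, -0.7]
opening: 0.0073
grasp_force: 59.0
```

arm_command:
  series:
    - [0, 0, 0, 0.14]
    - [0, 0, 0, 0.28]
    - [0, 0, 0, 0.42]
    - [0, 0, 0, 0.56]
    - [0, 0, 0, 0.7]

```text
time: 23.95
ee_pos: [0.449, -0.3194, 0.3112]
tcp_rot: [-178.9, -4.0, 81.1]
wrist_force: [0.1, 0.5, -1.2]
opening: 0.0075
grasp_force: 59.0
```

arm_command:
  series:
    - [0, 0, 0, 0.14]
    - [0, 0, 0, 0.28]
    - [0, 0, 0, 0.42]
    - [0, 0, 0, 0.56]
    - [0, 0, 0, 0.7]

```text
time: 24.45
ee_pos: [0.449, -0.3194, 0.3112]
tcp_rot: [-176.5, -2.4, 40.9]
wrist_force: [-0.1, -0.1, -0.9]
opening: 0.0073
grasp_force: 59.0
```

arm_command:
  series:
    - [0, 0, 0, 0.14]
    - [0, 0, 0, 0.28]
    - [0, 0, 0, 0.42]
    - [0, 0, 0, 0.56]
    - [0, 0, 0, 0.7]

```text
time: 24.95
ee_pos: [0.449, -0.3194, 0.3112]
tcp_rot: [-175.8, 0.4, 0.9]
wrist_force: [0.8, -1.3, -0.0]
opening: 0.0074
grasp_force: 59.0
```

arm_command:
  series:
    - [0, 0, 0, 0.14]
    - [0, 0, 0, 0.28]
    - [0, 0, 0, 0.42]
    - [0, 0, 0, 0.56]
    - [0, 0, 0, 0.62]

```text
time: 25.45
ee_pos: [0.4491, -0.3195, 0.3111]
tcp_rot: [-176.9, 2.8, -34.5]
wrist_force: [0.0, 0.5, -1.3]
opening: 0.0074
grasp_force: 59.0
```

```bash
python3 - <<'E'
from h import *
print(bot.get_obs()['q'].round(1));go(.42,-.25,.3,-35)
E
```

```text
[-37.   11.   25.7 107.6   3.  177.5]
t 25.45 at [ 0.4491 -0.3195  0.3111] [-176.9    2.8  -34.5] shift [-0.0627 -0.0399  0.0164] turn 0.008 f [ 0.   0.5 -1.3] op 0.0074 59.0
```

arm_command:
  series:
    - [0, 0, 0, 0.14]
    - [0, 0, 0, 0.28]
    - [0, 0, 0, 0.42]
    - [0, 0, 0, 0.56]
    - [0, 0, 0, 0.7]

```text
time: 25.95
ee_pos: [0.3684, -0.387, 0.3113]
tcp_rot: [-171.3, 4.8, -51.0]
wrist_force: [-0.2, 0.4, -0.0]
opening: 0.007
grasp_force: 59.0
```

```bash
python3 - <<'E'
from h import *
print(bot.get_obs()['q'].round(1));go(.42,-.25,.3,-35)
E
```

```text
[-51.   10.2  24.4 109.    8.7 179.9]
t 25.95 at [ 0.3684 -0.387   0.3113] [-171.3    4.8  -51. ] shift [-0.0727 -0.1222  0.0364] turn -0.279 f [-0.2  0.4 -0. ] op 0.007 59.0
```

arm_command:
  series:
    - [0, -0.04, 0, 0]
    - [0, -0.08, 0, 0]
    - [0, -0.12, 0, 0]
    - [0, -0.16, 0, 0]
    - [0, -0.2, 0, 0]

```text
time: 26.45
ee_pos: [0.4166, -0.3587, 0.3341]
tcp_rot: [-169.0, 4.9, -46.4]
wrist_force: [-0.3, 0.8, -0.9]
opening: 0.0075
grasp_force: 58.9
```

```bash
python3 - <<'E'
from h import *
print(bot.get_obs()['q'].round(1));go(.42,-.25,.3,-35)
E
```

```text
[-46.4  13.6  30.9 112.2  11.  179.9]
t 26.45 at [ 0.4166 -0.3587  0.3341] [-169.     4.9  -46.4] shift [-0.0731 -0.0683  0.0546] turn -0.198 f [-0.3  0.8 -0.9] op 0.0075 58.9
```

arm_command:
  series:
    - [0, -0.04, 0, 0.14]
    - [0, -0.08, 0, 0.28]
    - [0, -0.12, 0, 0.42]
    - [0, -0.16, 0, 0.56]
    - [0, -0.2, 0, 0.7]

```text
time: 26.95
ee_pos: [0.3378, -0.3916, 0.3574]
tcp_rot: [-162.9, 10.9, -58.5]
wrist_force: [-0.4, -0.7, -0.8]
opening: 0.0074
grasp_force: 58.9
```

```bash
python3 - <<'E'
from h import *
print(bot.get_obs()['q'].round(1));go(.42,-.25,.3,-35)
E
```

```text
[-58.5  15.2  33.9 119.7  17.1 179.9]
t 26.95 at [ 0.3378 -0.3916  0.3574] [-162.9   10.9  -58.5] shift [-0.0654 -0.1169  0.1103] turn -0.41 f [-0.4 -0.7 -0.8] op 0.0074 58.9
```

arm_command:
  series:
    - [0, 0, 0, 0.14]
    - [0, 0, 0, 0.28]
    - [0, 0, 0, 0.42]
    - [0, 0, 0, 0.56]
    - [0, 0, 0, 0.7]

```text
time: 27.45
ee_pos: [0.2379, -0.4243, 0.3581]
tcp_rot: [-159.5, 19.3, -72.5]
wrist_force: [-1.3, -0.8, -1.2]
opening: 0.0072
grasp_force: 58.9
```

arm_command:
  series:
    - [0, -0.038, 0.012, 0]
    - [0, -0.076, 0.024, 0]
    - [0, -0.114, 0.036, 0]
    - [0, -0.152, 0.048, 0]
    - [0, -0.19, 0.06, 0]

```text
time: 27.95
ee_pos: [0.2977, -0.4149, 0.3665]
tcp_rot: [-156.0, 19.4, -67.4]
wrist_force: [0.3, -0.3, -1.3]
opening: 0.0073
grasp_force: 58.9
```

```bash
cat >> h.py <<'E'
def st():
    s=bot.get_obs();T=rot(s['tcp_rot']);ph=np.degrees(np.arctan2(-T[2,0],T[2,1]))
    ph=(ph+90)%180-90
    print(s['time'],'q',s['q'].round(1),'pos',s['ee_pos'].round(3),'rpy',np.round(s['tcp_rot'],1),'tilt',round(np.degrees(np.arccos(-T[2,2])),1),'level turn deg',round(ph,1),'op',round(s['opening'],4))
E
python3 -c "
from h import *
st();go(.42,-.25,.3)"
```

```text
27.95 q [-67.4  20.9  39.1 127.6  23.9 179.9] pos [ 0.298 -0.415  0.367] rpy [-156.    19.4  -67.4] tilt 30.5 level turn deg -40.9 op 0.0073
t 27.95 at [ 0.2977 -0.4149  0.3665] [-156.    19.4  -67.4] shift [-0.0771 -0.1215  0.1608] turn None f [ 0.3 -0.3 -1.3] op 0.0073 58.9
```

arm_command:
  series:
    - [0, -0.036, 0.018, 0]
    - [0, -0.072, 0.036, 0]
    - [0, -0.108, 0.054, 0]
    - [0, -0.144, 0.072, 0]
    - [0, -0.18, 0.09, 0]

```text
time: 28.45
ee_pos: [0.3546, -0.3958, 0.3607]
tcp_rot: [-152.6, 19.5, -62.4]
wrist_force: [-0.6, -0.3, -1.1]
opening: 0.0077
grasp_force: 58.9
```

arm_command:
  series:
    - [0, -0.036, 0.018, 0]
    - [0, -0.072, 0.036, 0]
    - [0, -0.108, 0.054, 0]
    - [0, -0.144, 0.072, 0]
    - [0, -0.18, 0.09, 0]

```text
time: 28.95
ee_pos: [0.4138, -0.3731, 0.364]
tcp_rot: [-149.1, 19.7, -57.2]
wrist_force: [0.1, 0.2, -1.4]
opening: 0.0072
grasp_force: 58.9
```

```bash
python3 -c "
from h import *
st()"
```

```text
28.95 q [-57.2  26.3  44.2 127.6  30.8 179.9] pos [ 0.414 -0.373  0.364] rpy [-149.1   19.7  -57.2] tilt 36.1 level turn deg -34.9 op 0.0072
```

arm_command:
  series:
    - [-0.01, -0.036, 0.018, 0]
    - [-0.02, -0.072, 0.036, 0]
    - [-0.03, -0.108, 0.054, 0]
    - [-0.04, -0.144, 0.072, 0]
    - [-0.05, -0.18, 0.09, 0]

```text
time: 29.45
ee_pos: [0.4505, -0.3181, 0.3894]
tcp_rot: [-145.8, 19.8, -52.1]
wrist_force: [-0.5, 0.5, -1.2]
opening: 0.0075
grasp_force: 59.0
```

```bash
python3 -c "
from h import *
st()"
```

```text
29.45 q [-52.1  25.3  44.8 129.3  34.2 179.9] pos [ 0.451 -0.318  0.389] rpy [-145.8   19.8  -52.1] tilt 38.9 level turn deg -32.6 op 0.0075
```

arm_command:
  series:
    - [-0.004, -0.036, 0.024, 0]
    - [-0.008, -0.072, 0.048, 0]
    - [-0.012, -0.108, 0.072, 0]
    - [-0.016, -0.144, 0.096, 0]
    - [-0.02, -0.18, 0.12, 0]

```text
time: 29.95
ee_pos: [0.4953, -0.2751, 0.3967]
tcp_rot: [-142.4, 20.0, -46.9]
wrist_force: [-0.1, -0.5, -0.8]
opening: 0.0072
grasp_force: 58.9
```

arm_command:
  series:
    - [-0.004, -0.036, 0.024, 0]
    - [-0.008, -0.072, 0.048, 0]
    - [-0.012, -0.108, 0.072, 0]
    - [-0.016, -0.144, 0.096, 0]
    - [-0.02, -0.18, 0.12, 0]

```text
time: 30.45
ee_pos: [0.5362, -0.2269, 0.4071]
tcp_rot: [-139.0, 19.9, -41.6]
wrist_force: [0.4, -0.8, -1.8]
opening: 0.0071
grasp_force: 58.9
```

```bash
python3 -c "
from h import *
st()"
```

```text
30.45 q [-41.7  28.5  49.1 130.5  41.  179.9] pos [ 0.536 -0.227  0.407] rpy [-139.    19.9  -41.6] tilt 44.8 level turn deg -28.8 op 0.0071
```

```bash
python3 -c "
from h import *
s=bot.get_obs();T=rot(s['tcp_rot'])@R.from_euler('z',-28.8,degrees=True).as_matrix()
print(T.round(3),'slide x az',np.degrees(np.arctan2(T[1,0],T[0,0])))
for q1 in(-42,-20,0,20,30,40,50):
  A=R.from_euler('z',-q1,degrees=True).as_matrix()@T
  y,p,r=R.from_matrix(A).as_euler('ZYX',degrees=True)
  z=A[:,2]  # Ry(P)Rx(180+q5) z = (-sinP cos q5, sin q5, -cosP cos q5)
  q5=np.degrees(np.arcsin(z[1]));P=np.degrees(np.arctan2(-z[0],-z[2]))
  B=R.from_euler('YX',[P,180+q5],degrees=True).as_matrix().T@A
  print(q1,'P',P.round(1),'q5',q5.round(1),'q6',180+np.degrees(np.arctan2(B[1,0],B[0,0])).round(1))
c=np.array([.462,.363,.15]);print('TCP for centre',c+T@[.038,0,0]+.019*T[:,2], 'offset',T@[.038,0,.019])
"
```

```text
[[ 0.938 -0.247  0.244]
 [-0.347 -0.666  0.661]
 [-0.    -0.704 -0.71 ]] slide x az -20.295105813555463
-42 P 20.2 q5 40.9 q6 150.7
-20 P -0.3 q5 44.8 q6 180.4
0 P -19.0 q5 41.4 q6 207.5
20 P -32.7 q5 32.5 q6 230.1
30 P -37.3 q5 26.8 q6 239.5
40 P -40.7 q5 20.4 q6 248.0
50 P -43.0 q5 13.8 q6 255.8
TCP for centre [0.50227688 0.36237361 0.13649516] offset [ 0.04027688 -0.00062639 -0.01350484]
```

arm_command:
  series:
    - [0, 0, 0, -0.1]
    - [0, 0, 0, -0.2]
    - [0, 0, 0, -0.3]
    - [0, 0, 0, -0.4]
    - [0, 0, 0, -0.503]

```text
time: 30.95
ee_pos: [0.5357, -0.2276, 0.4072]
tcp_rot: [-135.2, -0.2, -20.2]
wrist_force: [-0.5, 0.5, -0.8]
opening: 0.0075
grasp_force: 58.9
```

The tilt is 44.8° and the long edge is level. At the panel this orientation needs joint 6 one full turn lower, so I unwind −270° here, carry the slide over, then turn the last −90°.

arm_command:
  series:
    - [0, 0, 0, -0.14]
    - [0, 0, 0, -0.28]
    - [0, 0, 0, -0.42]
    - [0, 0, 0, -0.56]
    - [0, 0, 0, -0.7]

```text
time: 31.45
ee_pos: [0.5357, -0.2276, 0.4072]
tcp_rot: [-142.9, -27.2, 10.8]
wrist_force: [-0.4, -0.0, -0.3]
opening: 0.0072
grasp_force: 58.9
```

arm_command:
  series:
    - [0, 0, 0, -0.14]
    - [0, 0, 0, -0.28]
    - [0, 0, 0, -0.42]
    - [0, 0, 0, -0.56]
    - [0, 0, 0, -0.7]

```text
time: 31.95
ee_pos: [0.5357, -0.2276, 0.4072]
tcp_rot: [-170.7, -44.0, 56.4]
wrist_force: [-0.4, -0.0, -1.1]
opening: 0.0074
grasp_force: 58.9
```

arm_command:
  series:
    - [0, 0, 0, -0.14]
    - [0, 0, 0, -0.28]
    - [0, 0, 0, -0.42]
    - [0, 0, 0, -0.56]
    - [0, 0, 0, -0.7]

```text
time: 32.45
ee_pos: [0.5357, -0.2276, 0.4072]
tcp_rot: [153.2, -37.3, 109.5]
wrist_force: [0.7, 0.5, -0.0]
opening: 0.0072
grasp_force: 58.9
```

arm_command:
  series:
    - [0, 0, 0, -0.14]
    - [0, 0, 0, -0.28]
    - [0, 0, 0, -0.42]
    - [0, 0, 0, -0.56]
    - [0, 0, 0, -0.7]

```text
time: 32.95
ee_pos: [0.5357, -0.2275, 0.4072]
tcp_rot: [136.9, -13.4, 145.7]
wrist_force: [-0.8, 0.0, -1.1]
opening: 0.0075
grasp_force: 58.9
```

arm_command:
  series:
    - [0, 0, 0, -0.14]
    - [0, 0, 0, -0.28]
    - [0, 0, 0, -0.42]
    - [0, 0, 0, -0.56]
    - [0, 0, 0, -0.7]

```text
time: 33.45
ee_pos: [0.5357, -0.2276, 0.4072]
tcp_rot: [137.2, 14.5, 174.8]
wrist_force: [-0.6, -0.3, -0.5]
opening: 0.0072
grasp_force: 58.9
```

arm_command:
  series:
    - [0, 0, 0, -0.14]
    - [0, 0, 0, -0.28]
    - [0, 0, 0, -0.42]
    - [0, 0, 0, -0.56]
    - [0, 0, 0, -0.7]

```text
time: 33.95
ee_pos: [0.5357, -0.2276, 0.4072]
tcp_rot: [154.3, 38.0, -148.4]
wrist_force: [0.4, -0.0, -1.1]
opening: 0.0069
grasp_force: 58.9
```

arm_command:
  series:
    - [0, 0, 0, -0.14]
    - [0, 0, 0, -0.28]
    - [0, 0, 0, -0.42]
    - [0, 0, 0, -0.512]
    - [0, 0, 0, -0.512]

```text
time: 34.45
ee_pos: [0.5357, -0.2275, 0.4072]
tcp_rot: [-180.0, 44.8, -110.3]
wrist_force: [0.6, 0.5, -0.1]
opening: 0.0071
grasp_force: 58.9
```

```bash
python3 -c "
from h import *
st();go(.45,-.05,.36);go(.46,.15,.36);go(.49,.363,.36)"
```

```text
34.45 q [ -41.7   28.5   49.1  130.5   41.  -118.9] pos [ 0.536 -0.228  0.407] rpy [-180.    44.8 -110.3] tilt 44.8 level turn deg -90.0 op 0.0071
t 34.45 at [ 0.5357 -0.2275  0.4072] [-180.    44.8 -110.3] shift [-0.0639  0.142   0.1298] turn None f [ 0.6  0.5 -0.1] op 0.0071 58.9
t 34.45 at [ 0.5357 -0.2275  0.4072] [-180.    44.8 -110.3] shift [-0.1995  0.2021  0.2643] turn None f [ 0.6  0.5 -0.1] op 0.0071 58.9
t 34.45 at [ 0.5357 -0.2275  0.4072] [-180.    44.8 -110.3] shift [-0.3488  0.2479  0.4122] turn None f [ 0.6  0.5 -0.1] op 0.0071 58.9
```

arm_command:
  series:
    - [-0.013, 0.028, 0.026, 0]
    - [-0.026, 0.057, 0.052, 0]
    - [-0.038, 0.085, 0.078, 0]
    - [-0.051, 0.114, 0.104, 0]
    - [-0.064, 0.142, 0.13, 0]

```text
time: 34.95
ee_pos: [0.4492, -0.0481, 0.3595]
tcp_rot: [179.8, 44.8, -110.7]
wrist_force: [-0.0, 0.1, 0.9]
opening: 0.0074
grasp_force: 58.9
```

```bash
python3 -c "
from h import *
st();go(.45,.05,.36);go(.46,.15,.36);go(.49,.363,.36)"
```

```text
34.95 q [ -31.9   -4.1    5.8  111.1   43.6 -105.9] pos [ 0.449 -0.048  0.359] rpy [ 179.8   44.8 -110.7] tilt 44.8 level turn deg 89.8 op 0.0074
t 34.95 at [ 0.4492 -0.0481  0.3595] [ 179.8   44.8 -110.7] shift [-0.0657  0.0337  0.0646] turn None f [-0.   0.1  0.9] op 0.0074 58.9
t 34.95 at [ 0.4492 -0.0481  0.3595] [ 179.8   44.8 -110.7] shift [-0.1347  0.0593  0.1331] turn None f [-0.   0.1  0.9] op 0.0074 58.9
t 34.95 at [ 0.4492 -0.0481  0.3595] [ 179.8   44.8 -110.7] shift [-0.2836  0.1058  0.2811] turn None f [-0.   0.1  0.9] op 0.0074 58.9
```

arm_command:
  series:
    - [-0.027, 0.012, 0.027, 0]
    - [-0.054, 0.024, 0.054, 0]
    - [-0.081, 0.036, 0.08, 0]
    - [-0.108, 0.048, 0.107, 0]
    - [-0.135, 0.059, 0.133, 0]

```text
time: 35.45
ee_pos: [0.4605, 0.1502, 0.3611]
tcp_rot: [179.8, 44.8, -110.6]
wrist_force: [1.0, -0.9, -0.1]
opening: 0.0074
grasp_force: 58.9
```

arm_command:
  series:
    - [-0.03, 0.009, 0.03, 0]
    - [-0.06, 0.018, 0.06, 0]
    - [-0.09, 0.028, 0.09, 0]
    - [-0.12, 0.037, 0.12, 0]
    - [-0.149, 0.047, 0.148, 0]

```text
time: 35.95
ee_pos: [0.4894, 0.3637, 0.3609]
tcp_rot: [179.8, 44.8, -110.6]
wrist_force: [0.4, -1.2, -1.3]
opening: 0.007
grasp_force: 58.9
```

arm_command:
  series:
    - [0, 0, 0, -0.14]
    - [0, 0, 0, -0.28]
    - [0, 0, 0, -0.42]
    - [0, 0, 0, -0.56]
    - [0, 0, 0, -0.7]

```text
time: 36.45
ee_pos: [0.4896, 0.3618, 0.3605]
tcp_rot: [-147.4, 32.5, -60.4]
wrist_force: [-0.0, -0.6, -1.7]
opening: 0.0072
grasp_force: 58.9
```

```bash
python3 -c "
from h import *
st();go(.49,.363,.36)"
```

```text
36.45 q [ 22.5 -18.2  -8.5  65.8  31.1 -77.7] pos [0.49  0.362 0.361] rpy [-147.4   32.5  -60.4] tilt 44.8 level turn deg -49.8 op 0.0072
t 36.45 at [0.4896 0.3618 0.3605] [-147.4   32.5  -60.4] shift [-0.0005 -0.0003  0.0013] turn None f [-0.  -0.6 -1.7] op 0.0072 58.9
```

Turn the remaining −49.8° (−0.87 rad), then re-measure the panel, find the slide's place in the grip and work out the descent.

arm_command:
  series:
    - [0, 0, 0, -0.14]
    - [0, 0, 0, -0.28]
    - [0, 0, 0, -0.42]
    - [0, 0, 0, -0.56]
    - [0, 0, 0, -0.7]

```text
time: 36.95
ee_pos: [0.4897, 0.3617, 0.3605]
tcp_rot: [-135.7, 6.8, -27.2]
wrist_force: [0.1, 0.3, -0.6]
opening: 0.007
grasp_force: 58.9
```

arm_command:
  series:
    - [0, 0, 0, -0.1]
    - [0, 0, 0, -0.169]
    - [0, 0, 0, -0.169]
    - [0, 0, 0, -0.169]
    - [0, 0, 0, -0.169]

```text
time: 37.45
ee_pos: [0.4898, 0.3619, 0.3607]
tcp_rot: [-135.2, 0.2, -20.5]
wrist_force: [0.3, -1.0, -1.6]
opening: 0.0075
grasp_force: 58.9
```

```bash
cat > f.py <<'E'
from h import *
np.set_printoptions(precision=4,suppress=True)
st();s=bot.get_obs();T=rot(s['tcp_rot']);p=np.array(s['ee_pos'])
cs={n:cam(n) for n in('scene','top')}
S=np.column_stack([T[:,0],-T[:,1],-T[:,2]])   # slide axes
g=p-.019*T[:,2]; print('label normal',S[:,1],'slide x',S[:,0],'nominal centre',g-.038*S[:,0])
for t,off in(('slide_centre',(0,0,0)),('frosted_grip',(.038,0,0)),('notch',(.0555,0,.0135)),('slide',(0,0,-.018)),('light_panel',None)):
    r=[]
    for n,c in cs.items():
        m=bot.mark_of(n,t)[:1]
        if m:
            r.append(ray(c,m[0]['location']))
            e='' if off is None else np.array(m[0]['location'])-proj(c,g-.038*S[:,0]+S@np.array(off))
            print(t,n,m[0]['location'],round(m[0]['confidence'],2),'minus expected px',e,'' if off else atz(c,m[0]['location'],0))
    if len(r)==2:
        q=tri(r);print('  tri',q,'' if off is None else ('-> in grip frame (x,y,z from grip)',S.T@(q-S@np.array(off)-g)))
E
python3 f.py
```

```text
37.45 q [  22.5  -18.2   -8.4   65.8   31.1 -127.2] pos [0.49  0.362 0.361] rpy [-135.2    0.2  -20.5] tilt 44.8 level turn deg -0.3 op 0.0075
label normal [0.2512 0.6639 0.7043] slide x [ 0.9365 -0.3506 -0.0035] nominal centre [0.4496 0.3627 0.3743]
slide_centre scene [191.5, 141.1] 0.57 minus expected px [-0.2006 -2.2788] 
slide_centre top [164.8, 214.5] 0.9 minus expected px [-0.5408  0.5873] 
  tri [0.4483 0.3626 0.3807] ('-> in grip frame (x,y,z from grip)', array([-0.0392,  0.0041,  0.0049]))
frosted_grip scene [192.1, 137.3] 0.65 minus expected px [ 2.3379 -0.1325] 
frosted_grip top [173.3, 198.7] 0.9 minus expected px [ 1.6461 -0.2819] 
  tri [0.4852 0.3444 0.3735] ('-> in grip frame (x,y,z from grip)', array([-0.0362, -0.0037,  0.0029]))
notch scene [194.2, 130.4] 0.75 minus expected px [ 1.9009 -0.5012] 
slide scene [189.6, 148.9] 0.6 minus expected px [2.5936 0.1659] 
slide top [160.4, 210.8] 0.65 minus expected px [-1.6159 -1.4148] 
  tri [0.4543 0.3735 0.362 ] ('-> in grip frame (x,y,z from grip)', array([-0.0373, -0.0003,  0.001 ]))
light_panel scene [202.1, 260.1] 0.57 minus expected px  [0.4641 0.3567 0.    ]
light_panel top [196.7, 212.5] 0.69 minus expected px  [0.4704 0.363  0.    ]
  tri [ 0.468   0.3594 -0.0006]
```

arm_command:
  series:
    - [0.003, 0.02, 0.021, 0]
    - [0.006, 0.04, 0.042, 0]
    - [0.008, 0.06, 0.063, 0]
    - [0.01, 0.08, 0.084, 0]
    - [0.0138, 0.1, 0.104, -0.005]

```text
time: 38.55
ee_pos: [0.5032, 0.3595, 0.2152]
tcp_rot: [-135.2, -0.1, -20.2]
wrist_force: [0.1, 0.1, -1.9]
opening: 0.0072
grasp_force: 59.0
```

arm_command:
  series:
    - [0, 0.015, 0.016, 0]
    - [0, 0.03, 0.031, 0]
    - [0, 0.043, 0.045, 0]
    - [0, 0.05, 0.053, 0]
    - [0, 0.055, 0.058, 0]

```text
time: 39.05
ee_pos: [0.504, 0.3611, 0.1356]
tcp_rot: [-135.2, -0.1, -20.2]
wrist_force: [-0.3, -0.5, -1.1]
opening: 0.0073
grasp_force: 59.0
```

arm_command:
  series:
    - [0, 0, 0, 0]
    - [0, 0, 0, 0]
    - [0, 0, 0, 0]
    - [0, 0, 0, 0]
    - [0, 0, 0, 0]

```text
time: 39.55
ee_pos: [0.5043, 0.3612, 0.137]
tcp_rot: [-135.2, -0.1, -20.2]
wrist_force: [0.4, 0.1, -0.4]
opening: 0.0074
grasp_force: 59.0
```

```bash
python3 f.py; python3 -c "
from h import *
for n in('scene','top'):
    c=cam(n)
    for k,p in(('cover',(.457,.203,0)),('light_panel',(.463,.362,0))): print(n,k,bot.mark_of(n,k)[:1],proj(c,p))
print(bot.get_obs()['qd'].round(2),bot.get_obs()['wrist_force'].round(1))"
```

```text
39.55 q [  21.7  -16.9  -32.3   41.    31.6 -128.4] pos [0.504 0.361 0.137] rpy [-135.2   -0.1  -20.2] tilt 44.8 level turn deg 0.2 op 0.0074
label normal [0.2434 0.6664 0.7047] slide x [ 0.9385 -0.3453  0.0024] nominal centre [0.464  0.3618 0.1504]
slide_centre scene [198.2, 217.6] 0.64 minus expected px [1.7652 0.6232] 
slide_centre top [189.3, 213.6] 0.59 minus expected px [2.124  1.2949] 
  tri [0.461  0.3568 0.1479] ('-> in grip frame (x,y,z from grip)', array([-0.0391, -0.0058,  0.0022]))
frosted_grip scene [199.0, 210.2] 0.63 minus expected px [4.5213 0.4911] 
frosted_grip top [194.8, 201.8] 0.5 minus expected px [2.8102 1.2751] 
  tri [0.4952 0.339  0.1479] ('-> in grip frame (x,y,z from grip)', array([-0.0389, -0.0093,  0.0056]))
notch scene [196.9, 204.6] 0.51 minus expected px [0.1984 1.4998] 
notch top [196.1, 194.5] 0.61 minus expected px [-0.3779 -1.4696] 
  tri [0.5165 0.3342 0.154 ] ('-> in grip frame (x,y,z from grip)', array([-0.0348, -0.0031, -0.0056]))
slide scene [194.2, 222.3] 0.77 minus expected px [2.0261 0.7046] 
slide top [185.4, 210.2] 0.69 minus expected px [ 1.1252 -0.783 ] 
  tri [0.4699 0.3695 0.1333] ('-> in grip frame (x,y,z from grip)', array([-0.0352, -0.0055, -0.0007]))
light_panel scene [202.4, 259.0] 0.75 minus expected px  [0.468  0.3535 0.    ]
light_panel top [199.6, 213.8] 0.81 minus expected px  [0.4662 0.3529 0.    ]
  tri [0.4666 0.3534 0.0007] 
scene cover [{'location': [247.7, 240.7], 'confidence': 0.79}] [247.78043118 242.5790116 ]
scene light_panel [{'location': [203.4, 260.8], 'confidence': 0.75}] [200.66732118 260.97063867]
top cover [] [243.20809979 217.26254983]
top light_panel [] [196.90630476 214.67715743]
[ 0.09 -0.02  0.04  0.03  0.07 -0.03] [ 0.2  0.1 -1.2]
```

```bash
python3 -c "
from workcell import bot
print(bot.job_done())"
```

```text
the job is handed in; nothing more can be done
None
```

The job is handed in at about 40 s of the 66 s allowed: the cover was set down upright on the bare worktop. The slide is held by its frosted end, centred about 14 cm above the light panel, long edges level to about 0.2°, tilted 44.8° with the label side up (worked out from the notch and frosted-end position; the yellow label itself was never seen).

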